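# Slide the battery pack home into its charging dock

## Task

Push the heavy grey battery pack across the table into its charging dock until it is fully home: square between the dock's side rails and against the dock's back stop. Push it low, with the fingers only on the black rubber band round its foot and never on the grey housing above, so that it slides flat on the table instead of tipping; do not grip, lift or shove it hard. Leave the two vials, the petri dish and the glue stick standing where they are.

Things in the scene. Friction and masses are not known exactly. Their poses are not given: they have to be found in the camera images.
- pack: Battery pack, loose upright block, 54 mm deep (its x), 120 wide (its y), 76 high, 0.7 to 0.95 kg. A black rubber band 54 x 120 mm runs round its lowest 28 mm: push here, 4 to 7 N slides it. Origin: centre of the underside. It starts 0.11 to 0.15 m short of home along the dock's x, up to 0.05 m off to either side, its x turned up to 0.3 rad from the dock's x.
- pack_housing (a point): Centre of the pack's grey housing, 52 mm above its underside. The housing is 46 x 112 mm, from 28 to 76 mm up, set back 4 mm from the black band on every side. Do not touch it: a push here tips the pack.
- dock: Charging dock, fixed to the table. Origin: on the table, where the pack's origin lies when the pack is home. x points into the dock (the push direction), y to the left of it, z up. Home: the pack's x is parallel to this x. There is no floor plate between the rails.
- dock_stop (a point): Centre of the near face of the back stop, 27 mm along the dock's x: an aluminium plate 160 mm wide, 14 thick, 45 high. A white charger housing 104 mm wide and 58 high stands behind it, to 73 mm along the dock's x.
- dock_mouth (a point): Middle of the dock's mouth, 33 mm before the dock's origin. Rails 22 mm high, 10 thick: inner faces 67 mm either side of the middle line (7 mm play beside the pack) from 4 mm before the origin to the stop; before that, flared lead-ins open to about 93 mm either side at the mouth.
- vial_black: Loose glass vial with a black cap, 23 mm diameter, 60 mm high, standing to the left of the dock. Origin: centre of its underside. Leave alone.
- vial_white: Loose glass vial with a white cap, 23 mm diameter, 60 mm high, standing to the right of the dock. Origin: centre of its underside. Leave alone.
- petri: Loose petri dish, 93 mm diameter, 14 mm high, lying on the right of the table. Origin: centre of its underside. Leave alone.
- glue: Loose yellow glue stick, 23 mm diameter, 84 mm high, standing on the left of the table. Origin: centre of its underside. Leave alone.

How it is judged:
By the outcome, as a careful person would: the job done as asked, in the order asked, and still so for the second after the job is handed in, with the robot touching nothing.
It also fails if it takes over 54 s, if anything falls off the work surface, if the arm or the gripper's body presses on something with over 40 N, if the wrist force passes 120 N, or if a joint passes its speed limit or range.

## Robot

A 6-joint arm with a two-finger parallel gripper is mounted at the origin on the work surface; the furniture and walls round the work are solid. World frame = base frame: x ahead of the robot, y to its left, z up, the work surface at z = 0. Lengths are in m, angles in rad, forces in N, time in s.
With the tool pointing down it reaches from about 0.35 to 0.775 m from the base axis. Payload 7.3 kg.
Tool frame: the origin (TCP) lies midway between the tips of the shut fingers; the grasp point (between the pads) lies 19 mm behind it; z points along the fingers, y is the direction in which the jaws open and shut (so a half turn about z gives the same grasp; the last joint's range is limited). The gripper opens to 92 mm and grips with 3 to 60 N. Pads are 19 mm wide; open, the fingers measure 130 mm over their backs; the gripper's body (75 mm by 190 mm) begins 47 mm behind the grasp point.
Start: joints at [0.97, 0.342, 1.524, -0, 1.275, -0.146], TCP at [0.231, 0.472, 0.227] pointing down, gripper open.
Joint ranges: [-2.53, 2.53], [-0.77, 2.02], [0.04, 2.7], [-1, 4.14], [0.28, 2.66], [-3.11, 3.11]. Speed limits (rad/s): [2.57, 2.57, 3.14, 3.14, 3.14, 3.14].

## Interface

Orientations are given as [roll, pitch, yaw] about the fixed x, y, z axes, in that order (R = Rz(yaw) Ry(pitch) Rx(roll)).
In Python, from cell import robot gives the robot as it stands.
- The arm moves only by the tool step_arm, never from a script. Its argument "moves" is a list that holds one entry, the list of rows, each a list of 4 numbers: the shift along the tool's x, y, z in m, then the turn about the tool's z in rad. In form: [[[dx, dy, dz, roll], ...]]. A call has 1 to 8 rows; each row shifts and turns the commanded pose from where the row before left it, along the tool's axes as they then stand; what a row does not reach is not made up. A row lasts 1/12 s, in which the tool goes at most 41.7 mm and 7.16 degrees, less where a joint would pass 70% of its speed; a pose out of reach is approached as far as the arm can. A call with a gripper value outside its range is refused whole. "hand" is the opening, from 0 (shut) to 1 (fully open), set as the call begins (left out, the last holds). The fingers move at their own pace and stop on an object; "force" is the grip in N (left out, the last holds). Time passes only in rows, so rows that do not move let the fingers close. It gives the time, the measured TCP pose, the force and the opening at its end, in the units of the state.
- robot.observe(): the state, without advancing time (a new reading comes with each control period).
- robot.read_camera(name): name is "scene" or "top" or "wrist"; returns a dict with "frame" (480x640x3 uint8, red, green, blue), "fovy" (degrees; the focal length in pixels is half the picture's height over the tangent of half this angle, whatever the lens; pixels are square), "cx", "cy" (the principal point, pixels), "R" (3x3) and "t" (3): a world point X has camera coordinates R X + t. Camera axes: x right, y down, z forward; pixel columns grow to the right and rows downward; lengths in m; the calibration is good to about 2 mm. The wrist camera is an equidistant fisheye: a pixel r from the principal point sees the ray r / f radians off the axis. A picture is of the moment at which its call begins. There is no depth.
- robot.hand_in(): hands the job in, once; it reports no verdict.
The state is a dict: "time": time; "qpos": joint angles; "qvel": joint speeds; "joint_efforts": joint torques, N m; "tool_pos": TCP position; "tool_rot": TCP orientation; "contact_force": force on the tool from outside, world axes, zero at the start; "torque": the same for the moment, N m; "opening": finger opening in m.
Only numpy, scipy, OpenCV 4.12 (cv2) and the standard library are available. Lean on these libraries where they do the work, as an engineer would, in place of code of your own. Each camera call takes 0.05 s, during which the arm holds its last target.

## Working session

There is one attempt and no reset: what is moved stays moved. The work goes in short steps, Python scripts to look and compute and a tool call to move; the robot and the scene stay as the last step left them, time stands still between calls to the robot, and variables do not carry over. Pictures are saved under pics/ and viewed, and the job is handed in when it is done.

Besides the shell and the picture viewer there is one more tool, called after "Emit:" as name([rows], argument=value, ...), one row to a line, values as JSON. step_arm: Moves the arm, as the interface text tells. Its arguments: {"type":"object","properties":{"moves":{"type":"array","items":{"type":"array","items":{"type":"array","items":{"type":"number"}}}},"hand":{"type":"number"},"force":{"type":"number"}},"required":["moves"]}

```bash
ls; mkdir -p pics
cat > h.py <<'E'
import numpy as np, cv2
from cell import robot
def cam(n,fn):
    c=robot.read_camera(n); cv2.imwrite('pics/'+fn,c['frame'][:,:,::-1]); 
    np.savez('pics/'+fn[:-4]+'.npz',**c); return c
def load(fn):
    d=np.load('pics/'+fn+'.npz'); return {k:d[k] for k in d}
def f(c): return 240/np.tan(np.radians(float(c['fovy']))/2)
def ray(c,u,v,z,fish=False):
    ff=f(c); x=(u-c['cx']);y=(v-c['cy'])
    if fish:
        r=np.hypot(x,y);th=r/ff;d=np.array([x/r*np.sin(th),y/r*np.sin(th),np.cos(th)])
    else: d=np.array([x/ff,y/ff,1])
    o=-c['R'].T@c['t']; d=c['R'].T@d
    return o+d*(z-o[2])/d[2]
def proj(c,X):
    p=c['R']@np.array(X)+c['t']; return f(c)*p[:2]/p[2]+[c['cx'],c['cy']]
E
python3 - <<'E'
from h import *
print(robot.observe())
for n in['scene','top','wrist']:
    c=cam(n,n+'0.png'); print(n,c['fovy'],c['cx'],c['cy'],-c['R'].T@c['t'],c['R'])
E
```

```text
pics
{'time': 0.0, 'qpos': array([ 9.70039194e-01,  3.42703370e-01,  1.52503216e+00,  1.85036747e-05,
        1.27542126e+00, -1.46016281e-01]), 'qvel': array([ 1.02913636e-03,  2.70117898e-04,  1.18235865e-03,  8.10596538e-04,
        9.10025693e-04, -1.52555235e-05]), 'joint_efforts': array([ 6.06694430e-04, -4.31249535e+01, -2.44219047e+01,  7.17634242e-02,
        5.61216718e-02, -1.86886796e-04]), 'tool_pos': array([0.23033752, 0.4713043 , 0.22604974]), 'tool_rot': array([-3.14004774e+00, -2.45083889e-04,  2.68684621e+00]), 'contact_force': array([0.27880979, 0.2699011 , 0.69024002]), 'torque': array([ 0.02082815,  0.03690274, -0.02643633]), 'opening': 0.09198305199958227}
scene 56.166517947999665 320.7808737299434 240.6278372544606 [0.03801419 0.93428283 0.57891622] [[-0.86302121 -0.50516093  0.00261019]
 [-0.22387875  0.37783429 -0.89839833]
 [ 0.45284952 -0.77592118 -0.4391738 ]]
top 49.398568111713914 314.6825828812358 246.8429369955022 [0.29290671 0.00522643 1.22599987] [[ 0.05556483 -0.99844068  0.0053618 ]
 [-0.97487722 -0.05541205 -0.21574036]
 [ 0.21570106  0.00676048 -0.97643604]]
wrist 65.70646984690485 322.16713060357233 237.47116608149196 [0.16632314 0.50193044 0.38349698] [[ 0.4389953   0.89848827 -0.00139749]
 [ 0.86686782 -0.42313572  0.2636216 ]
 [ 0.23626959 -0.11694008 -0.96462516]]
```

View pics/scene0.png

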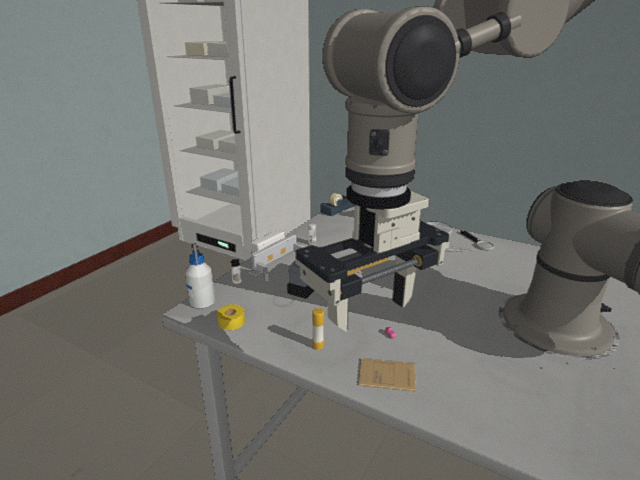

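View pics/top0.png

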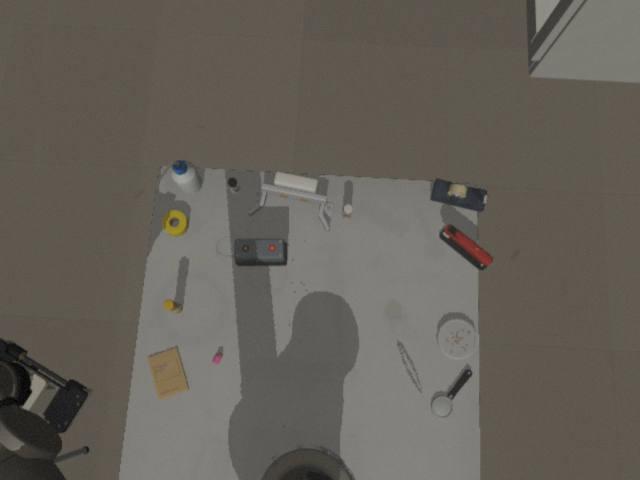

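View pics/wrist0.png

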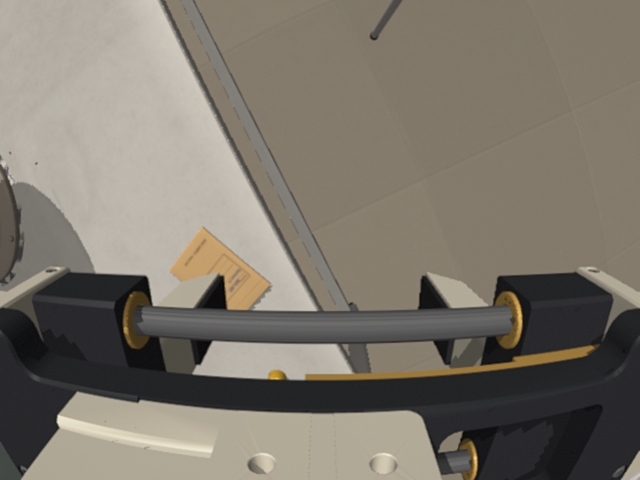

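The top view shows the pack near (261,252), the dock's stop plate near (295,192), vials at (233,185) and (348,211), the petri dish at (458,339) and the glue stick at (172,307). I'll zoom in on the dock area.

Run:
```python
from h import *
im=cv2.imread('pics/top0.png')
cv2.imwrite('pics/z0.png',cv2.resize(im[165:285,210:370],(800,600),interpolation=cv2.INTER_CUBIC))
```

```text
(no output)
```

View pics/z0.png

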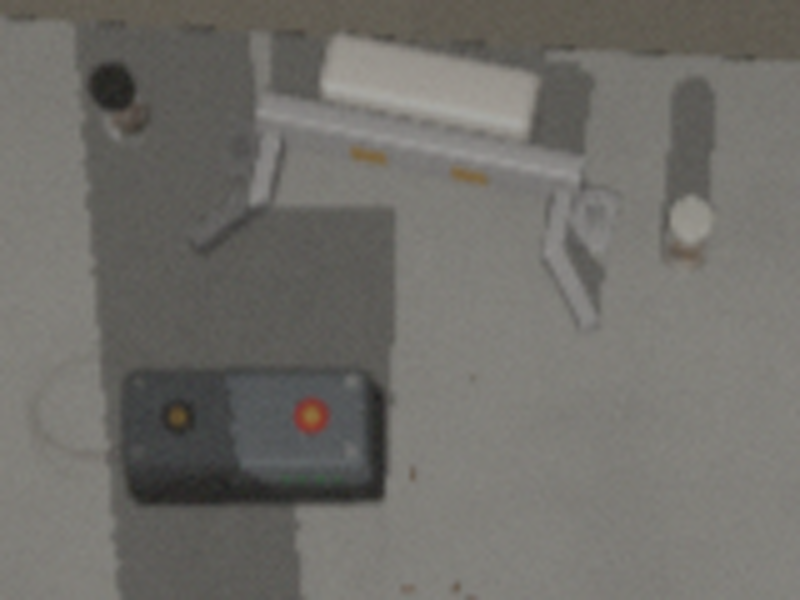

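Run:
```python
from h import *
c=load('top0')
def P(u,v,z): return ray(c,210+(u+.5)/5-.5,165+(v+.5)/5-.5,z)
def S(n,u,v,z): print(n,P(u,v,z).round(4))
for n,u,v,z in [('stopfl',258,118,.045),('stopfr',578,184,.045),('stopbl',262,95,.045),('stopbr',581,160,.045),
 ('stopbotL',275,140,0),('stopbotR',560,197,0),
 ('chbl',340,35,.058),('chbr',540,72,.058),('chfr',527,138,.058),('chfl',322,92,.058),
 ('railLend top in',270,207,.022),('railL mouth in',207,250,.022),('railR elbow in',545,250,.022),('railR mouth in',583,326,.022),
 ('term1',178,416,.076),('term2',311,415,.076),('scr1',140,382,.076),('scr2',352,381,.076),('scr3',352,468,.076),('scr4',138,452,.076),('band fr',383,500,.028),('band fl',135,503,.028),('bandbr',383,385,.028),
 ('vb cap',112,87,.06),('vw cap',691,220,.06),('vb foot',125,125,0),('vw foot',687,250,0)]: S(n,u,v,z)
print(ray(c,458,339,.014), ray(c,171,305,.084))
```

```text
stopfl [0.689  0.1482 0.045 ]
stopfr [ 0.665  -0.0053  0.045 ]
stopbl [0.7006 0.1472 0.045 ]
stopbr [ 0.677  -0.0061  0.045 ]
stopbotL [0.6933 0.1444 0.    ]
stopbotR [0.6721 0.0028 0.    ]
chbl [0.728  0.1111 0.058 ]
chbr [0.715  0.0156 0.058 ]
chfr [0.6821 0.0199 0.058 ]
chfl [0.6992 0.1175 0.058 ]
railLend top in [0.6523 0.1417 0.022 ]
railL mouth in [0.6292 0.1702 0.022 ]
railR elbow in [0.6384 0.0086 0.022 ]
railR mouth in [ 0.6019 -0.0115  0.022 ]
term1 [0.5359 0.1695 0.076 ]
term2 [0.5397 0.1096 0.076 ]
scr1 [0.5506 0.1879 0.076 ]
scr2 [0.5565 0.0923 0.076 ]
scr3 [0.5165 0.0895 0.076 ]
scr4 [0.5183 0.186  0.076 ]
band fr [0.5114 0.0775 0.028 ]
band fl [0.5035 0.1928 0.028 ]
bandbr [0.5664 0.0812 0.028 ]
vb cap [0.6953 0.216  0.06  ]
vw cap [ 0.6459 -0.0586  0.06  ]
vb foot [ 0.6968  0.2187 -0.    ]
vw foot [ 0.6487 -0.0605  0.    ]
[ 0.36324141 -0.32646633  0.014     ] [0.39748006 0.31924103 0.084     ]
```

Run:
```python
from h import *
im=cv2.imread('pics/scene0.png')
cv2.imwrite('pics/z1.png',cv2.resize(im[215:350,280:460],(800,600),interpolation=cv2.INTER_CUBIC))
```

```text
(no output)
```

View pics/z1.png

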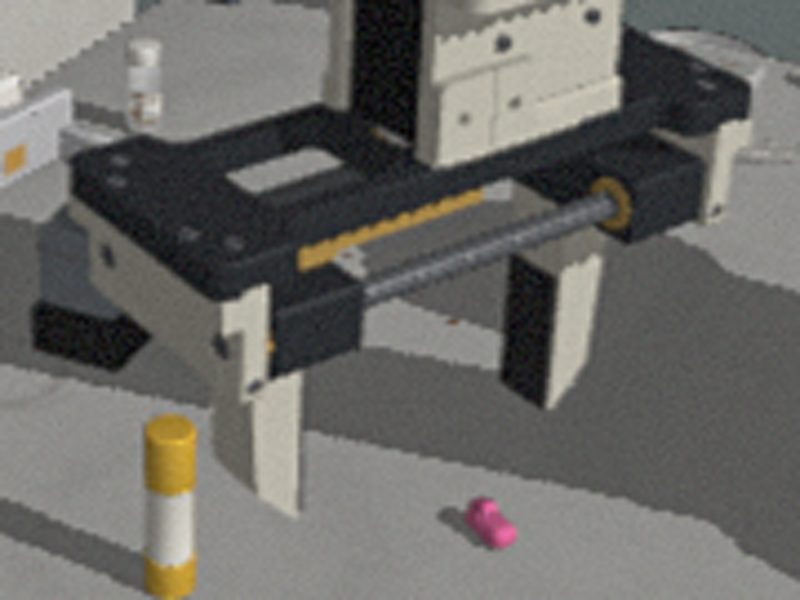

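```bash
cat >> h.py <<'E'
def plan(x,y,z,yaw=None):
    s=robot.observe(); p=s['tool_pos']; r=s['tool_rot'][2]
    d=np.array([x,y,z])-p
    yw=r if yaw is None else yaw
    tx=np.array([np.cos(yw),np.sin(yw)]); ty=np.array([np.sin(yw),-np.cos(yw)])
    roll=-((yw-r+np.pi)%(2*np.pi)-np.pi)
    print('t',round(s['time'],2),'tcp',p.round(4),'rpy',s['tool_rot'].round(4),'op',round(s['opening'],4),'F',s['contact_force'].round(2))
    print('roll first',roll.round(4),'then dx,dy,dz',(d[:2]@tx).round(4),(d[:2]@ty).round(4),(-d[2]).round(4))
E
python3 -c "
from h import *
plan(.533,.235,.12,1.63)"
```

```text
t 0.15 tcp [0.2304 0.4714 0.2262] rpy [-3.1405e+00 -2.0000e-04  2.6868e+00] op 0.0913 F [ 0.89 -0.55  0.2 ]
roll first 1.0568 then dx,dy,dz -0.2539 0.2881 0.1062
```

Emit:
step_arm([
  [[0,0,0,0.12],[0,0,0,0.12],[0,0,0,0.12],[0,0,0,0.12],[0,0,0,0.12],[0,0,0,0.12],[0,0,0,0.12],[0,0,0,0.12]],
], hand=0)

```text
time: 0.82
tool_pos: [0.2305, 0.4715, 0.2264]
tool_rot: [-3.141, 0.0, 1.721]
contact_force: [-0.5, 0.3, -0.6]
opening: 0.0431
```

```bash
python3 -c "
from h import *
plan(.533,.235,.12,1.63)"
```

```text
t 0.82 tcp [0.2305 0.4715 0.2264] rpy [-3.1411e+00  4.0000e-04  1.7209e+00] op 0.0431 F [-0.46  0.32 -0.56]
roll first 0.0909 then dx,dy,dz -0.254 0.288 0.1064
```

Emit:
step_arm([
  [[-0.01,0.012,0,0.045],[-0.01,0.012,0,0.045],[-0.021,0.024,0,0],[-0.021,0.024,0,0],[-0.021,0.024,0,0],[-0.021,0.024,0,0],[-0.021,0.024,0,0],[-0.021,0.024,0,0]],
])

```text
time: 1.48
tool_pos: [0.41, 0.3376, 0.2265]
tool_rot: [-3.141, 0.0, 1.637]
contact_force: [-0.2, 0.6, -0.8]
opening: 0.0003
```

Emit:
step_arm([
  [[-0.021,0.024,0,0],[-0.021,0.024,0,0],[-0.021,0.024,0.02,0],[-0.021,0.024,0.02,0],[-0.01,0.012,0.02,0],[-0.01,0.01,0.02,0],[0,0,0,0],[0,0,0,0]],
])

```text
time: 2.15
tool_pos: [0.5331, 0.2422, 0.1455]
tool_rot: [-3.138, 0.001, 1.635]
contact_force: [0.3, 0.3, 0.3]
opening: 0.0002
```

```bash
python3 -c "
from h import *
plan(.533,.235,.017,1.63)
cam('top','top1.png');cam('wrist','wrist1.png');cam('scene','scene1.png')
im=cv2.imread('pics/top1.png')
cv2.imwrite('pics/z2.png',cv2.resize(im[165:285,210:370],(800,600),interpolation=cv2.INTER_CUBIC))
"
```

```text
t 2.15 tcp [0.5331 0.2422 0.1455] rpy [-3.1383e+00  5.0000e-04  1.6353e+00] op 0.0002 F [0.27 0.28 0.25]
roll first 0.0053 then dx,dy,dz -0.0071 -0.0006 0.1285
```

View pics/scene1.png

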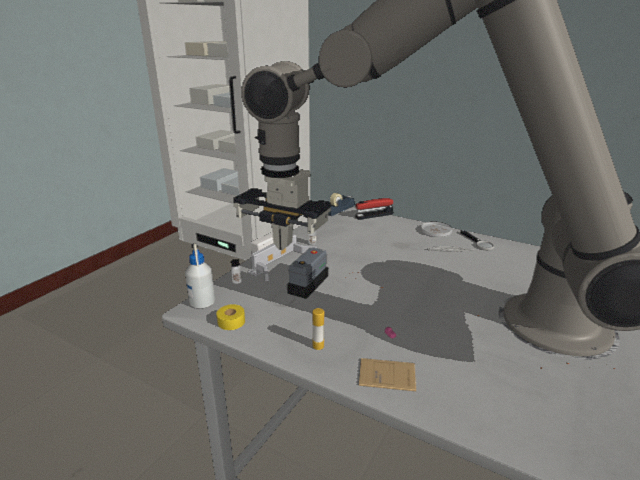

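View pics/wrist1.png

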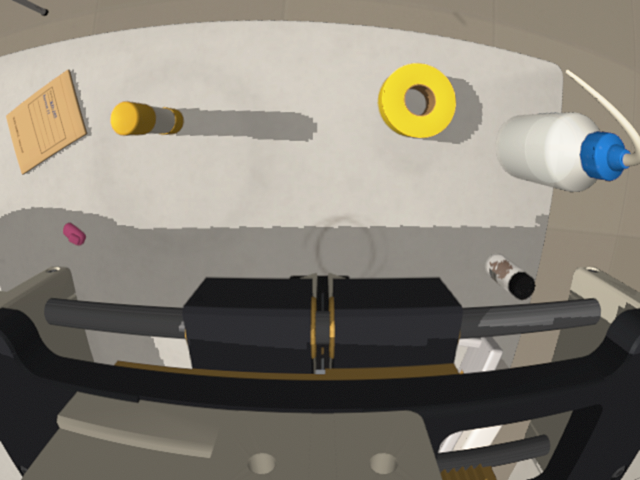

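View pics/z2.png

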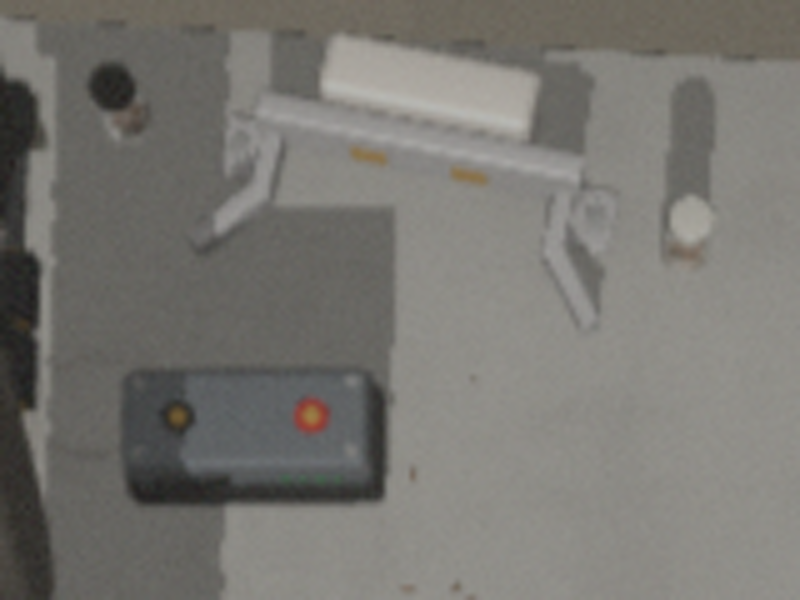

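Run:
```python
from h import *
im=cv2.imread('pics/scene1.png')
cv2.imwrite('pics/z3.png',cv2.resize(im[200:320,210:370],(800,600),interpolation=cv2.INTER_CUBIC))
```

```text
(no output)
```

View pics/z3.png

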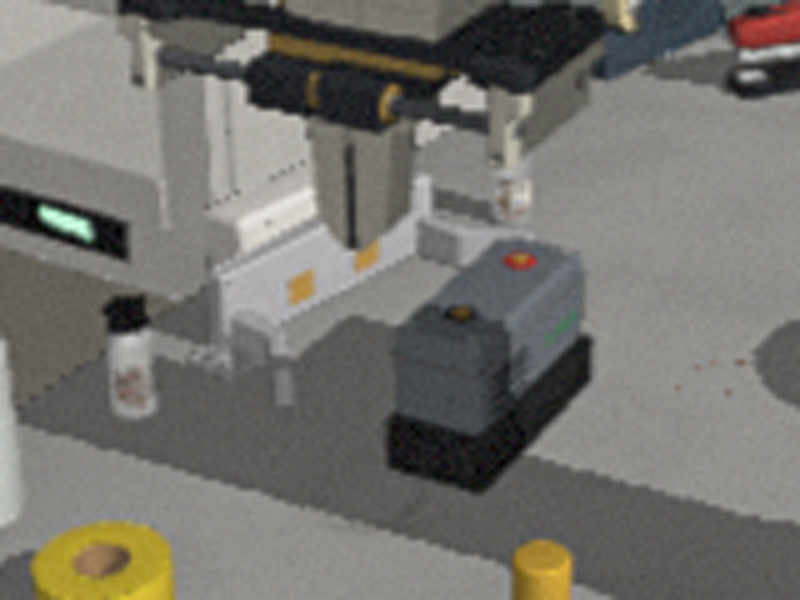

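Run:
```python
from h import *
c=load('scene1')
def P(u,v,z): return ray(c,210+(u+.5)/5-.5,200+(v+.5)/5-.5,z).round(4)
a,b,d=P(478,491,0),P(389,466,0),P(590,378,0)
print(a,b,d, np.linalg.norm(a-b),np.linalg.norm(a-d),(b+d)/2, np.arctan2(*(b-a)[1::-1]), np.arctan2(-(a-d)[0],(a-d)[1]))
a,b,d=P(478,434,.028),P(389,412,.028),P(591,336,.028)
print(a,b,d, np.linalg.norm(a-b),np.linalg.norm(a-d),(b+d)/2)
for q in[(462,313),(520,260)]: print(P(*q,.076))
print('stop',P(220,275,.045),P(432,180,.045), P(222,368,0),P(135,410,0))
```

```text
[0.5132 0.1912 0.    ] [0.5609 0.1945 0.    ] [0.5194 0.0747 0.    ] 0.047814014681890046 0.11666486189080241 [0.54015 0.1346  0.     ] 0.06907233216408595 0.05316872627344791
[0.5155 0.1869 0.028 ] [0.5618 0.1916 0.028 ] [0.516  0.0802 0.028 ] 0.04653794151012699 0.10670117150247228 [0.5389 0.1359 0.028 ]
[0.5365 0.1662 0.076 ]
[0.541  0.1069 0.076 ]
stop [0.6945 0.1477 0.045 ] [ 0.6635 -0.0014  0.045 ] [0.6859 0.1616 0.    ] [0.6974 0.2161 0.    ]
```

Emit:
step_arm([
  [[0,0.001,0.02,0],[0,0,0.025,0],[0,0,0.025,0],[0,0,0.02,0],[0,0,0.015,0],[0,0,0,0],[0,0,0,0],[0,0,0,0]],
])

```text
time: 2.97
tool_pos: [0.5355, 0.2437, 0.0436]
tool_rot: [3.139, -0.001, 1.638]
contact_force: [-0.2, -1.0, 1.0]
opening: 0.0006
```

```bash
python3 -c "
from h import *
plan(.537,.230,.017,1.63)"
```

```text
t 2.97 tcp [0.5355 0.2437 0.0436] rpy [ 3.1387e+00 -8.0000e-04  1.6376e+00] op 0.0006 F [-0.16 -1.03  1.03]
roll first 0.0076 then dx,dy,dz -0.0138 0.0007 0.0266
```

Emit:
step_arm([
  [[0,0,0.01,0],[0,0,0.01,0],[0,0,0.004,0],[-0.004,0.001,0,0],[-0.005,0,0,0],[-0.005,0,0,0],[0,0,0,0.005],[0,0,0,0]],
])

```text
time: 3.63
tool_pos: [0.5369, 0.2285, 0.0181]
tool_rot: [3.141, -0.0, 1.63]
contact_force: [0.1, -1.0, 0.0]
opening: 0.0007
```

```bash
python3 -c "
from h import *
plan(.536,.2075,.018,1.63)
cam('scene','scene2.png')
im=cv2.imread('pics/scene2.png')
cv2.imwrite('pics/z4.png',cv2.resize(im[200:320,210:370],(800,600),interpolation=cv2.INTER_CUBIC))"
```

```text
t 3.63 tcp [0.5369 0.2285 0.0181] rpy [ 3.1410e+00 -2.0000e-04  1.6304e+00] op 0.0007 F [ 0.1  -0.95  0.03]
roll first 0.0004 then dx,dy,dz -0.0209 -0.0022 0.0001
```

View pics/z4.png

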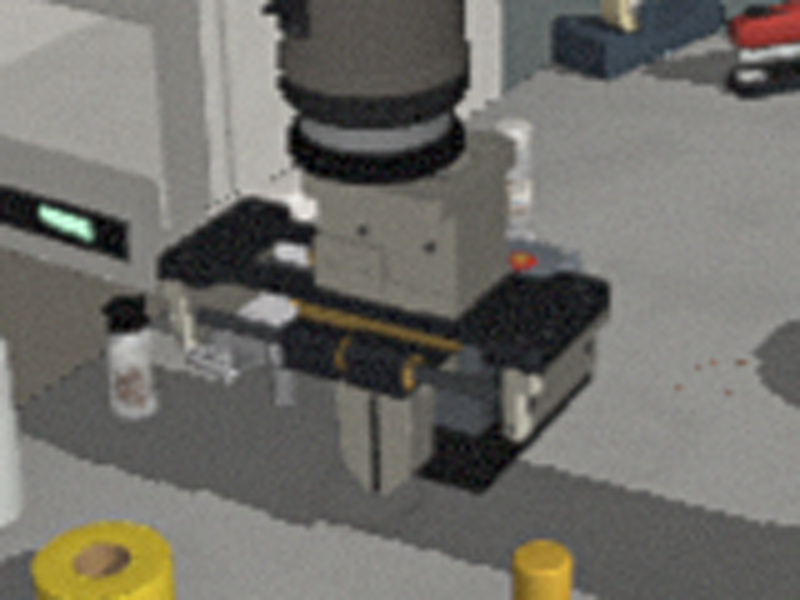

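Emit:
step_arm([
  [[-0.004,0,0,0],[-0.004,0,0,0],[-0.004,0,0,0],[-0.003,0,0,0],[-0.002,0,0,0],[0,0,0,0]],
])

```text
time: 4.18
tool_pos: [0.5377, 0.2115, 0.0177]
tool_rot: [-3.142, -0.0, 1.631]
contact_force: [0.2, 0.9, 1.7]
opening: 0.0006
```

Emit:
step_arm([
  [[-0.002,0,0,0],[-0.002,0,0,0],[-0.001,0,0,0],[0,0,0,0]],
])

```text
time: 4.52
tool_pos: [0.5381, 0.2076, 0.0178]
tool_rot: [3.141, -0.001, 1.632]
contact_force: [-0.8, 4.6, -0.2]
opening: 0.0005
```

Emit:
step_arm([
  [[-0.003,0.0007,0,0.0134],[-0.003,0.0007,0,0.0134],[-0.003,0.0007,0,0.0134],[-0.003,0.0007,0,0.0134],[-0.003,0.0007,0,0.0134],[-0.003,0.0007,0,0.0134],[-0.003,0.0007,0,0.0134],[-0.003,0.0007,0,0.0134]],
])

```text
time: 5.18
tool_pos: [0.5441, 0.1837, 0.0178]
tool_rot: [3.141, -0.001, 1.524]
contact_force: [-0.5, 6.1, -1.3]
opening: 0.0006
```

```bash
python3 -c "
from h import *
plan(.547,.1613,.018,1.416)
cam('top','top3.png')
im=cv2.imread('pics/top3.png')
cv2.imwrite('pics/z5.png',cv2.resize(im[165:285,210:370],(800,600),interpolation=cv2.INTER_CUBIC))"
```

```text
t 5.18 tcp [0.5441 0.1837 0.0178] rpy [ 3.141e+00 -1.000e-03  1.524e+00] op 0.0006 F [-0.46  6.09 -1.25]
roll first 0.108 then dx,dy,dz -0.0217 0.0064 -0.0002
```

View pics/z5.png

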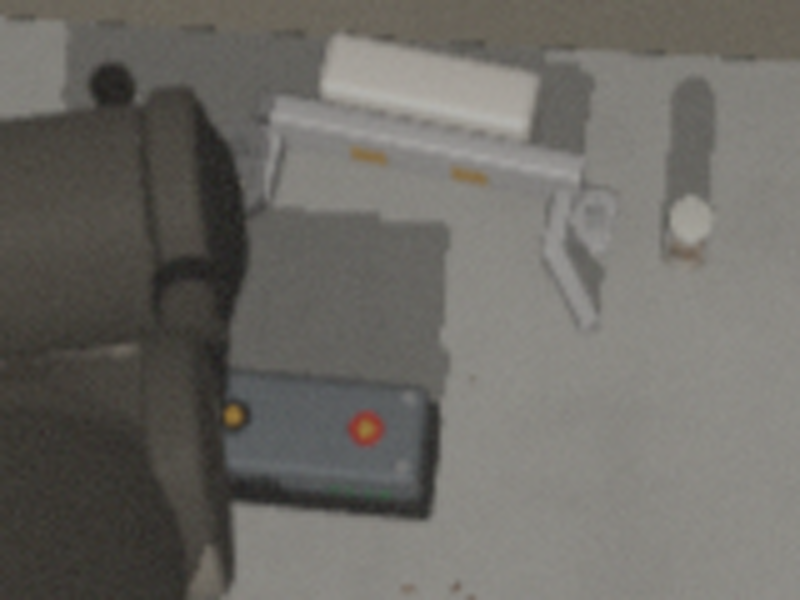

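Emit:
step_arm([
  [[-0.0027,0.0008,0,0.0135],[-0.0027,0.0008,0,0.0135],[-0.0027,0.0008,0,0.0135],[-0.0027,0.0008,0,0.0135],[-0.0027,0.0008,0,0.0135],[-0.0027,0.0008,0,0.0135],[-0.0027,0.0008,0,0.0135],[-0.0027,0.0008,0,0.0135]],
])

```text
time: 5.9
tool_pos: [0.5485, 0.1615, 0.0178]
tool_rot: [3.141, -0.001, 1.416]
contact_force: [2.0, 5.4, -1.1]
opening: 0.0007
```

```bash
python3 -c "
from h import *
plan(.547,.1613,.018,1.416)
cam('top','top4.png')
im=cv2.imread('pics/top4.png')
cv2.imwrite('pics/z6.png',cv2.resize(im[165:285,210:370],(800,600),interpolation=cv2.INTER_CUBIC))"
```

```text
t 5.9 tcp [0.5485 0.1615 0.0178] rpy [ 3.1409e+00 -9.0000e-04  1.4163e+00] op 0.0007 F [ 1.96  5.37 -1.13]
roll first 0.0003 then dx,dy,dz -0.0005 -0.0014 -0.0002
```

View pics/z6.png

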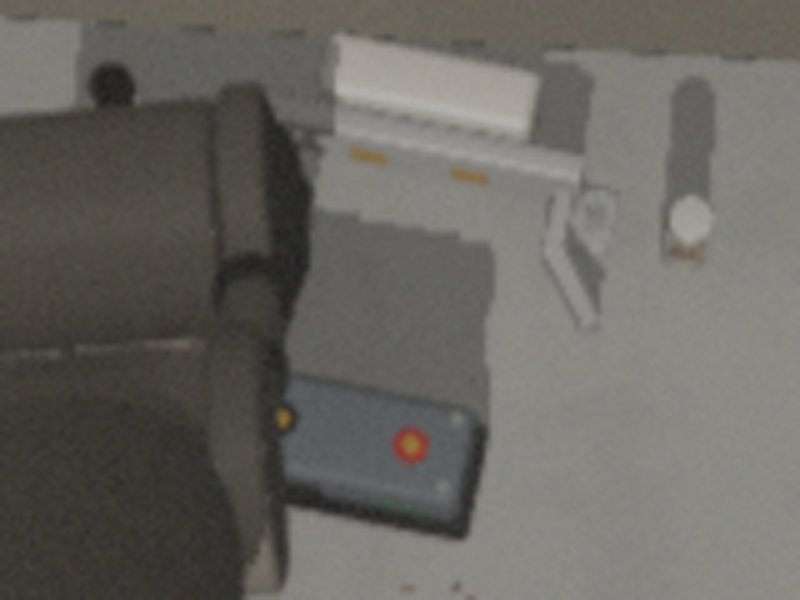

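Emit:
step_arm([
  [[0.006,0,0,0],[0.01,0,0,0],[0.012,0,0,0],[0.012,0,-0.01,0],[0.005,0,-0.03,0],[0,0,-0.035,0],[0,0,-0.035,0],[0,0,0,0]],
], hand=0)

```text
time: 6.62
tool_pos: [0.5587, 0.2078, 0.135]
tool_rot: [3.13, -0.004, 1.418]
contact_force: [1.8, 0.8, -0.0]
opening: 0.0004
```

```bash
python3 -c "
from h import *
plan(.467,.104,.12)
plan(.467,.104,.12,2.988)"
```

```text
t 6.62 tcp [0.5587 0.2078 0.135 ] rpy [ 3.13   -0.0045  1.4183] op 0.0004 F [ 1.78  0.81 -0.02]
roll first -0.0 then dx,dy,dz -0.1165 -0.0749 0.015
t 6.62 tcp [0.5587 0.2078 0.135 ] rpy [ 3.13   -0.0045  1.4183] op 0.0004 F [ 1.78  0.81 -0.02]
roll first -1.5697 then dx,dy,dz 0.0748 -0.1166 0.015
```

Emit:
step_arm([
  [[-0.014,-0.0125,0,0],[-0.02,-0.0125,0,0],[-0.02,-0.0125,0,0],[-0.02,-0.0125,0,0],[-0.02,-0.0125,0,0],[-0.022,-0.0125,0,0],[0,0,0,-0.12],[0,0,0,-0.12]],
], hand=0.6)

```text
time: 7.28
tool_pos: [0.4626, 0.1023, 0.128]
tool_rot: [-3.142, 0.0, 1.661]
contact_force: [-0.4, 0.7, 0.6]
opening: 0.0493
```

Emit:
step_arm([
  [[0,0,0,-0.12],[0,0,0,-0.12],[0,0,0,-0.12],[0,0,0,-0.12],[0,0,0,-0.12],[0,0,0,-0.12],[0,0,0,-0.12],[0,0,0,-0.12]],
])

```text
time: 7.95
tool_pos: [0.4634, 0.1032, 0.1277]
tool_rot: [-3.142, 0.0, 2.624]
contact_force: [-0.9, 0.7, 0.8]
opening: 0.0548
```

Emit:
step_arm([
  [[0,0,0,-0.12],[0,0,0,-0.12],[0,0,0,-0.12],[0,0,0,0],[0,0,0,0]],
])

```text
time: 8.37
tool_pos: [0.4633, 0.103, 0.1277]
tool_rot: [3.142, 0.0, 2.974]
contact_force: [0.1, -0.1, 0.4]
opening: 0.0549
```

```bash
python3 -c "
from h import *
plan(.477,.102,.018,2.988)
cam('top','top5.png');cam('wrist','wrist5.png');cam('scene','scene5.png')
im=cv2.imread('pics/top5.png')
cv2.imwrite('pics/z7.png',cv2.resize(im[165:285,210:370],(800,600),interpolation=cv2.INTER_CUBIC))
im=cv2.imread('pics/scene5.png')
cv2.imwrite('pics/z8.png',cv2.resize(im[200:320,210:370],(800,600),interpolation=cv2.INTER_CUBIC))
"
```

```text
t 8.37 tcp [0.4633 0.103  0.1277] rpy [3.1416e+00 1.0000e-04 2.9739e+00] op 0.0549 F [ 0.15 -0.11  0.44]
roll first -0.0141 then dx,dy,dz -0.0137 0.0011 0.1097
```

View pics/z7.png

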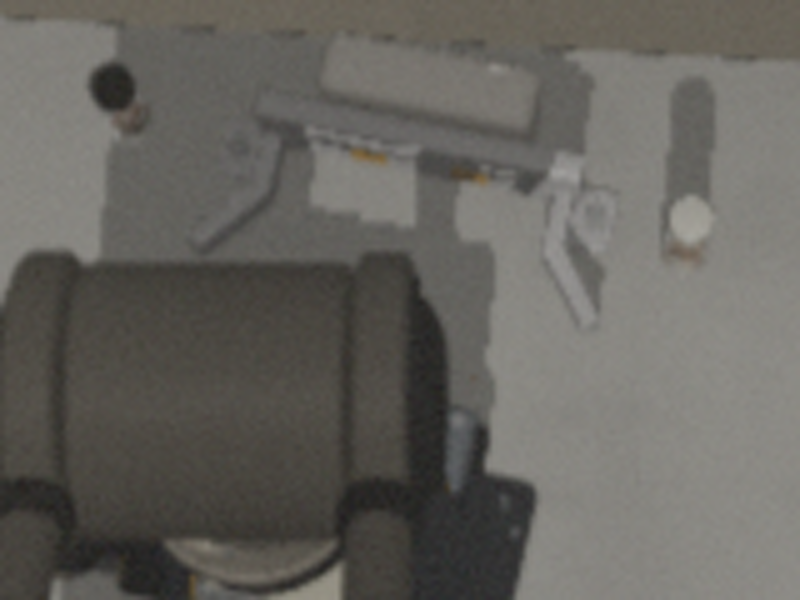

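View pics/z8.png

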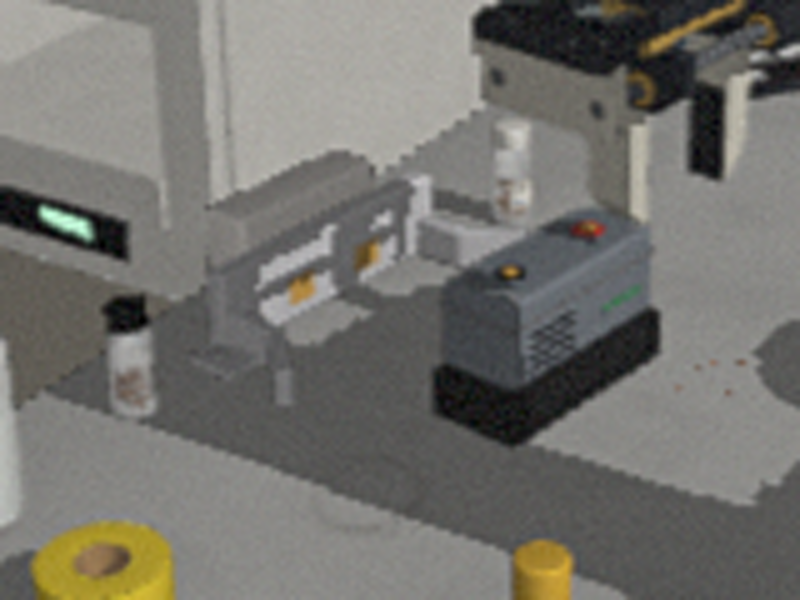

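View pics/wrist5.png

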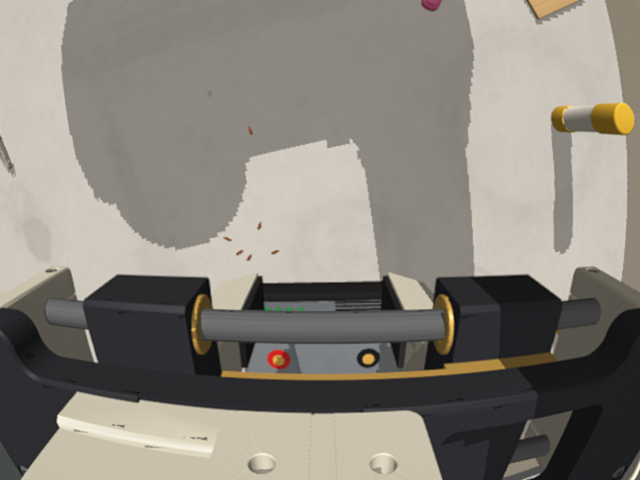

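Run:
```python
from h import *
c=load('scene5')
def P(u,v,z): return ray(c,210+(u+.5)/5-.5,200+(v+.5)/5-.5,z).round(4)
a,b,d=P(513,446,0),P(434,411,0),P(660,354,0)
print(a,b,d, np.linalg.norm(a-b),np.linalg.norm(a-d),(b+d)/2, np.arctan2(*(b-a)[1::-1]), np.arctan2(-(a-d)[0],(a-d)[1]))
t1,t2=P(511,272,.076),P(588,229,.076); print(t1,t2,(t1+t2)/2,np.arctan2(-(t1-t2)[0],(t1-t2)[1]))
o=np.array([.650,.075]);x=np.array([.988,-.153]);y=np.array([.153,.988])
for p in ((b+d)/2,(t1+t2)/2): print((p[:2]-o)@x,(p[:2]-o)@y)
```

```text
[0.5195 0.1495 0.    ] [0.5699 0.1418 0.    ] [0.5003 0.0351 0.    ] 0.050984801656964396 0.116 [0.5351  0.08845 0.     ] -0.1516054874382725 -0.1662824637768824
[0.5382 0.1198 0.076 ] [0.5291 0.061  0.076 ] [0.53365 0.0904  0.076  ] -0.15354378253955603
-0.11557905000000011 -0.004291100000000014
-0.11731000000000007 -0.002586349999999999
```

Emit:
step_arm([
  [[0,0,0.015,-0.014],[0,0,0.025,0],[0,0,0.025,0],[0,0,0.02,0],[0,0,0.015,0],[0,0,0.008,0],[0,0,0,0],[0,0,0,0]],
])

```text
time: 9.18
tool_pos: [0.4634, 0.1024, 0.0199]
tool_rot: [3.142, -0.0, 2.99]
contact_force: [0.0, -0.8, -0.3]
opening: 0.0552
```

```bash
cat >> h.py <<'E'
def dk():
    s=robot.observe();o=np.array([.650,.075]);p=s['tool_pos'][:2]-o
    print('dock',(p@[.988,-.153]).round(4),(p@[.153,.988]).round(4),'z',s['tool_pos'][2].round(4),'yaw',s['tool_rot'].round(4),'op',s['opening'],'F',s['contact_force'].round(2),s['time'])
E
python3 -c "
from h import *
dk()"
```

```text
dock -0.1886 -0.0014 z 0.0199 yaw [ 3.1415e+00 -1.0000e-04  2.9898e+00] op 0.05518581297641238 F [ 0.01 -0.83 -0.31] 9.1833
```

Emit:
step_arm([
  [[-0.004,0,0.002,0],[-0.006,0,0,0],[-0.006,0,0,0],[-0.006,0,0,0],[-0.004,0,0,0],[-0.002,0,0,0],[0,0,0,0]],
])

```text
time: 9.77
tool_pos: [0.4915, 0.098, 0.0178]
tool_rot: [3.141, 0.001, 2.99]
contact_force: [0.9, 0.2, 0.7]
opening: 0.0548
```

Emit:
step_arm([
  [[-0.002,0,0,0],[-0.002,0,0,0],[-0.002,0,0,0],[-0.002,0,0,0],[-0.002,0,0,0],[0,0,0,0]],
])

```text
time: 10.27
tool_pos: [0.497, 0.0971, 0.0173]
tool_rot: [-3.141, -0.008, 2.991]
contact_force: [-10.9, 2.4, 8.6]
opening: 0.0554
```

```bash
python3 -c "
from h import *
dk()
c=cam('scene','scene6.png')
im=cv2.imread('pics/scene6.png')
cv2.imwrite('pics/z9.png',cv2.resize(im[200:320,210:370],(800,600),interpolation=cv2.INTER_CUBIC))
"
```

```text
dock -0.1546 -0.0016 z 0.0173 yaw [-3.1406 -0.0083  2.9909] op 0.055404379847037964 F [-10.92   2.42   8.64] 10.2667
```

View pics/z9.png

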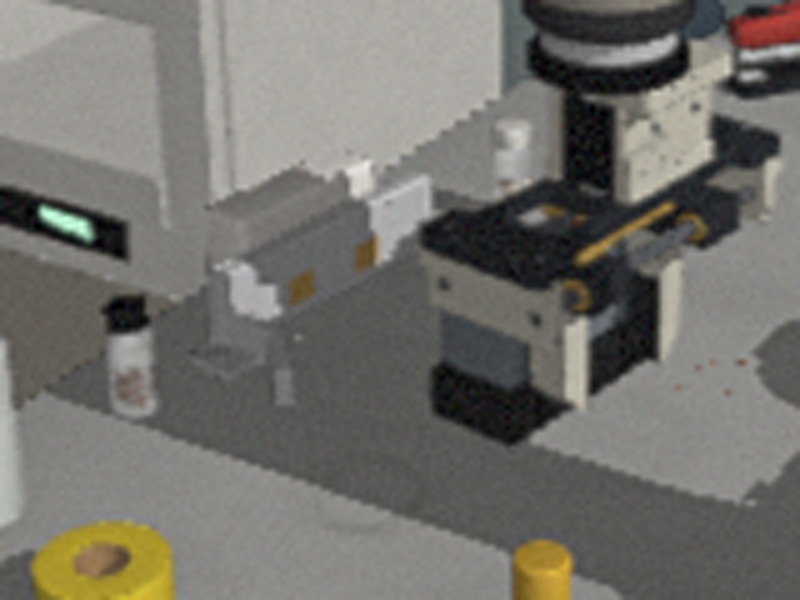

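```bash
python3 -c "
from h import *
dk(); print(robot.observe()['torque'])
c=cam('wrist','wrist6.png');dk()
im=cv2.imread('pics/scene6.png')
cv2.imwrite('pics/z10.png',cv2.resize(im[230:300,285:375],(800,600),interpolation=cv2.INTER_CUBIC))
"
```

```text
dock -0.1546 -0.0016 z 0.0173 yaw [-3.1406 -0.0081  2.9909] op 0.05493001134608032 F [-10.     2.23   8.55] 10.3167
[ 0.33104918  1.67095931 -0.04827911]
dock -0.1546 -0.0016 z 0.0173 yaw [-3.1406 -0.008   2.9909] op 0.05480301884148024 F [-10.62   1.38   7.98] 10.3667
```

View pics/wrist6.png

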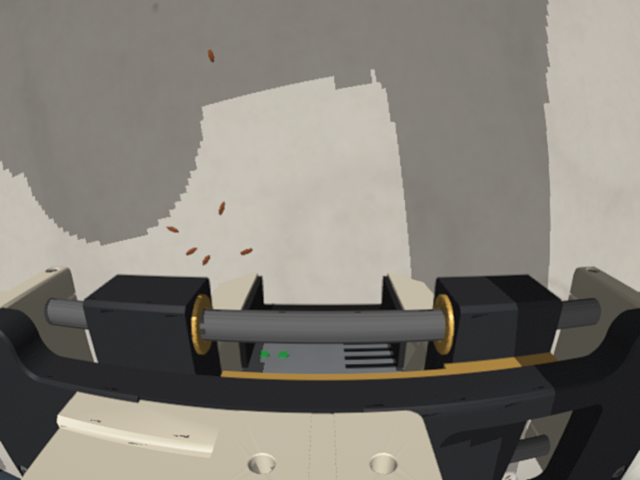

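View pics/z10.png

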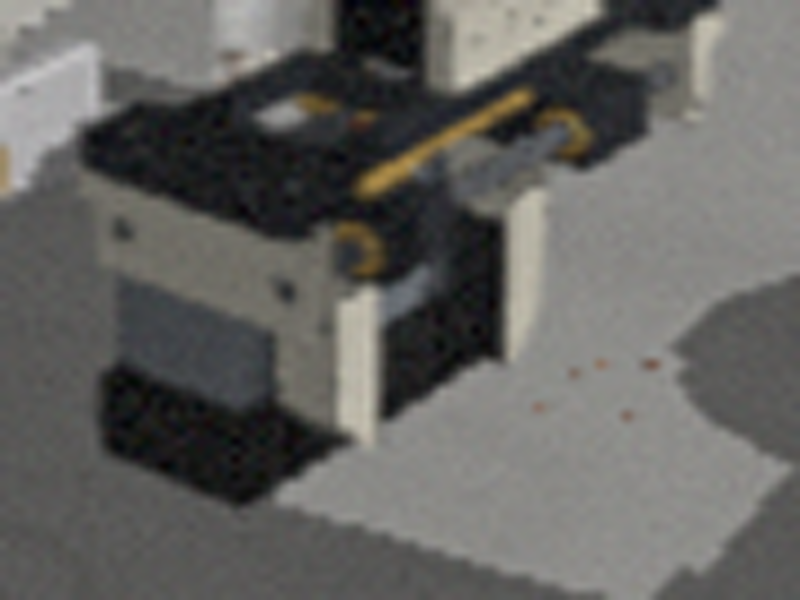

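Emit:
step_arm([
  [[0.004,0,0,0],[0.004,0,-0.001,0],[0,0,-0.001,0],[0,0,0,0],[0,0,0,0]],
])

```text
time: 10.78
tool_pos: [0.4934, 0.0979, 0.02]
tool_rot: [3.141, 0.001, 2.991]
contact_force: [0.4, -0.5, 0.3]
opening: 0.0553
```

```bash
python3 -c "
from h import *
dk(); print(robot.observe()['torque'])
c=cam('scene','scene7.png');
im=cv2.imread('pics/scene7.png')
cv2.imwrite('pics/z11.png',cv2.resize(im[230:300,285:375],(800,600),interpolation=cv2.INTER_CUBIC))
"
```

```text
dock -0.1582 -0.0014 z 0.02 yaw [3.1413e+00 1.1000e-03 2.9905e+00] op 0.05530047669601913 F [ 0.43 -0.48  0.31] 10.7833
[0.04773847 0.01180528 0.01713361]
```

View pics/z11.png

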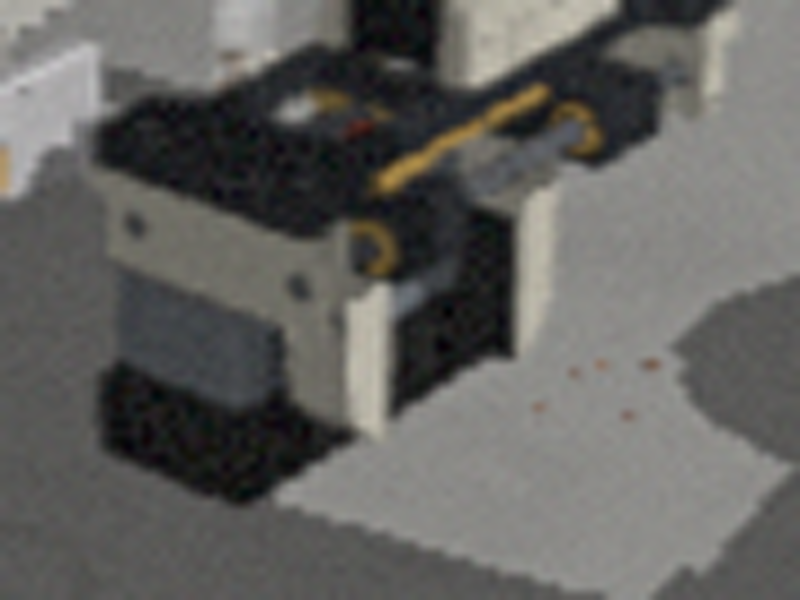

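Emit:
step_arm([
  [[-0.002,0,0,0],[-0.001,0,0,0],[-0.001,0,0,0],[-0.001,0,-0.0003,0],[-0.001,0,-0.0003,0],[-0.001,0,-0.0003,0]],
])

```text
time: 11.33
tool_pos: [0.4978, 0.097, 0.0199]
tool_rot: [-3.141, -0.005, 2.991]
contact_force: [-4.5, 1.2, -1.8]
opening: 0.0551
```

Emit:
step_arm([
  [[-0.0015,0,-0.0001,0],[-0.0015,0,-0.0001,0],[-0.002,0,0,0],[-0.002,0,0,0],[-0.002,0,0,0]],
])

```text
time: 11.75
tool_pos: [0.5086, 0.0954, 0.0207]
tool_rot: [-3.142, -0.001, 2.991]
contact_force: [-3.8, 0.4, -2.1]
opening: 0.0547
```

```bash
python3 -c "
from h import *
dk(); print(robot.observe()['torque'])"
```

```text
dock -0.1428 -0.0015 z 0.0207 yaw [-3.1416e+00 -6.0000e-04  2.9905e+00] op 0.05471125624353659 F [-3.76  0.42 -2.09] 11.75
[0.12635206 0.78489148 0.0165983 ]
```

Emit:
step_arm([
  [[-0.003,0,0,0],[-0.003,0,0,0],[-0.003,0,0,0],[-0.003,0,0,0],[-0.003,0,0,0],[-0.003,0,0,0],[-0.003,0,0,0],[-0.003,0,0,0]],
])

```text
time: 12.42
tool_pos: [0.5327, 0.0918, 0.0208]
tool_rot: [3.142, 0.0, 2.991]
contact_force: [-5.2, 0.5, -2.7]
opening: 0.0552
```

```bash
python3 -c "
from h import *
dk(); 
cam('scene','scene8.png')
im=cv2.imread('pics/scene8.png')
cv2.imwrite('pics/z12.png',cv2.resize(im[200:320,210:370],(800,600),interpolation=cv2.INTER_CUBIC))
"
```

```text
dock -0.1185 -0.0013 z 0.0208 yaw [3.1415 0.     2.9906] op 0.05518938061805986 F [-5.24  0.54 -2.66] 12.4167
```

View pics/z12.png

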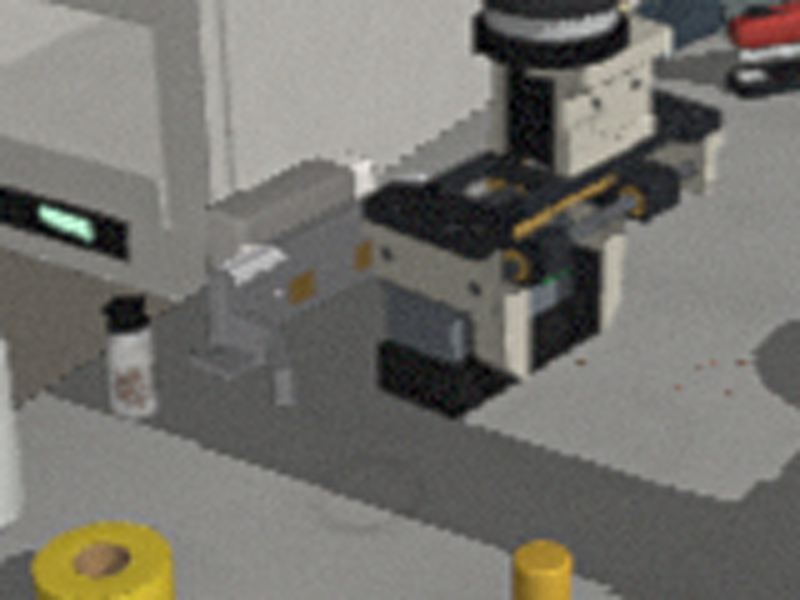

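Emit:
step_arm([
  [[-0.003,0,0.0001,0],[-0.003,0,0.0001,0],[-0.003,0,0.0001,0],[-0.003,0,0.0001,0],[-0.003,0,0,0],[-0.003,0,0,0],[-0.003,0,0,0],[-0.003,0,0,0]],
])

```text
time: 13.13
tool_pos: [0.5564, 0.0882, 0.0204]
tool_rot: [3.141, -0.0, 2.991]
contact_force: [-4.4, 0.6, -2.3]
opening: 0.0549
```

Emit:
step_arm([
  [[-0.003,0,0,0],[-0.003,0,0,0],[-0.003,0,0,0],[-0.003,0,0,0],[-0.003,0,0,0],[-0.003,0,0,0],[0,0,0,0]],
])

```text
time: 13.72
tool_pos: [0.5748, 0.0854, 0.0205]
tool_rot: [3.141, 0.001, 2.99]
contact_force: [-3.1, 0.9, -2.4]
opening: 0.0553
```

```bash
python3 -c "
from h import *
dk(); 
cam('scene','scene9.png');cam('top','top9.png')
im=cv2.imread('pics/scene9.png')
cv2.imwrite('pics/z13.png',cv2.resize(im[200:320,210:370],(800,600),interpolation=cv2.INTER_CUBIC))
im=cv2.imread('pics/top9.png')
cv2.imwrite('pics/z14.png',cv2.resize(im[165:285,210:370],(800,600),interpolation=cv2.INTER_CUBIC))
"
```

```text
dock -0.0758 -0.0012 z 0.0205 yaw [3.1413e+00 1.2000e-03 2.9904e+00] op 0.05525899512861609 F [-3.12  0.87 -2.43] 13.7167
```

View pics/z13.png

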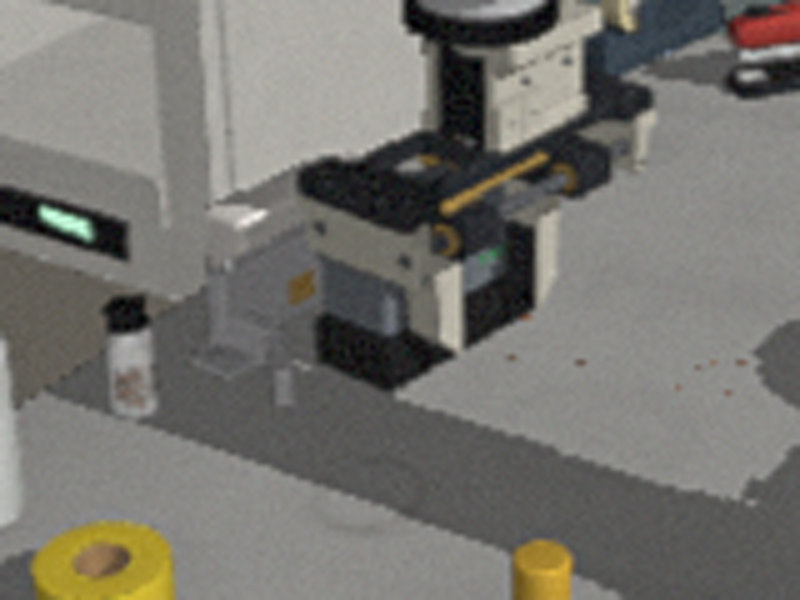

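View pics/z14.png

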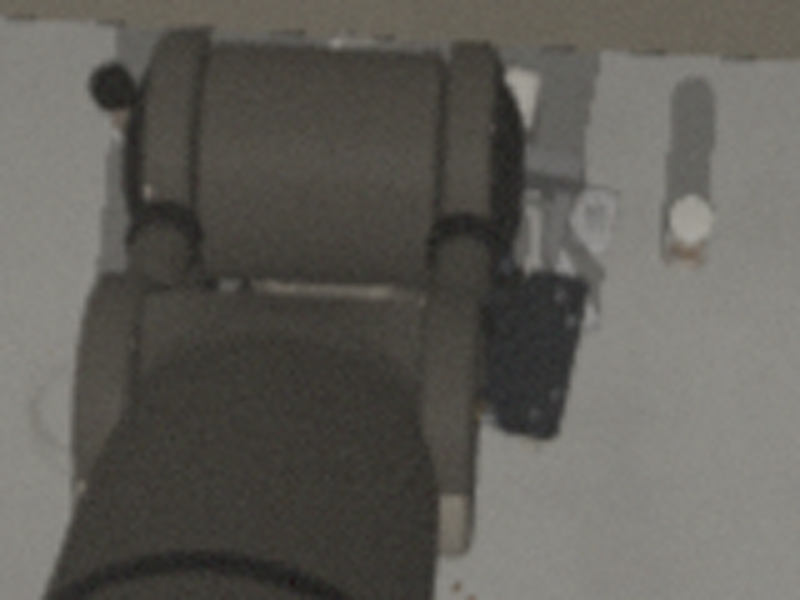

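Emit:
step_arm([
  [[-0.002,0,0,0],[-0.003,0,0,0],[-0.003,0,0,0],[-0.003,0,0,0],[-0.003,0,0,0],[-0.003,0,0,0],[-0.003,0,0,0],[-0.002,0,0,0]],
])

```text
time: 14.48
tool_pos: [0.5952, 0.0824, 0.0206]
tool_rot: [3.142, -0.001, 2.991]
contact_force: [-5.6, -0.1, 0.5]
opening: 0.0556
```

Emit:
step_arm([
  [[-0.002,0,0,0],[-0.002,0,0,0],[-0.002,0,0,0],[-0.002,0,0,0],[-0.001,0,0,0]],
])

```text
time: 14.9
tool_pos: [0.604, 0.0811, 0.0206]
tool_rot: [3.142, -0.001, 2.991]
contact_force: [-6.5, 0.7, 1.1]
opening: 0.0551
```

```bash
python3 -c "
from h import *
dk(); 
cam('scene','scene10.png')
im=cv2.imread('pics/scene10.png')
cv2.imwrite('pics/z15.png',cv2.resize(im[200:320,210:370],(800,600),interpolation=cv2.INTER_CUBIC))
"
```

```text
dock -0.0463 -0.001 z 0.0206 yaw [ 3.1415e+00 -1.2000e-03  2.9907e+00] op 0.0551238775426392 F [-6.52  0.73  1.14] 14.9
```

View pics/z15.png

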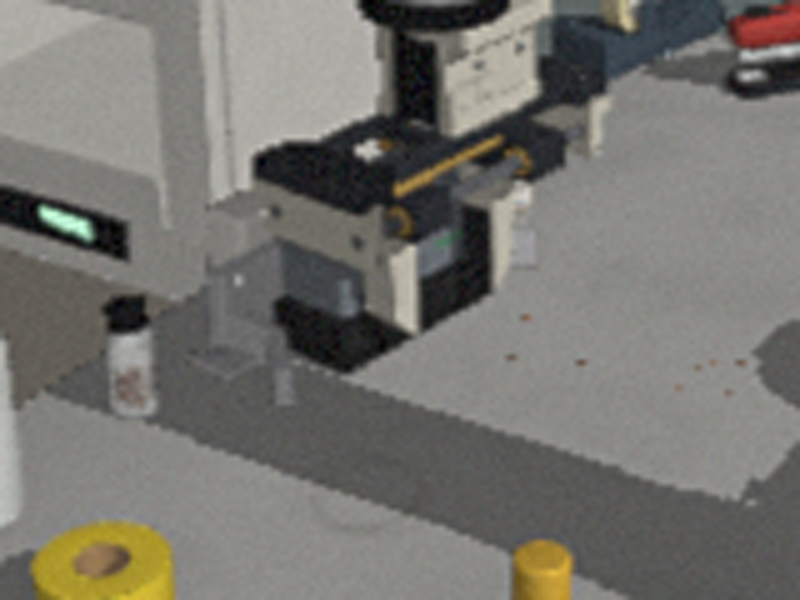

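Emit:
step_arm([
  [[-0.0015,0,0,0],[-0.0015,0,0,0],[-0.001,0,0,0],[-0.001,0,0,0],[-0.001,0,0,0],[-0.001,0,0,0]],
])

```text
time: 15.45
tool_pos: [0.6107, 0.08, 0.0206]
tool_rot: [-3.142, -0.002, 2.991]
contact_force: [-7.3, 1.2, 1.1]
opening: 0.055
```

Emit:
step_arm([
  [[-0.001,0,0,0],[-0.001,0,0,0]],
])

```text
time: 15.62
tool_pos: [0.6127, 0.0798, 0.0206]
tool_rot: [3.142, -0.002, 2.991]
contact_force: [-6.9, 1.6, 1.4]
opening: 0.055
```

Emit:
step_arm([
  [[-0.001,0,0,0],[-0.001,0,0,0]],
])

```text
time: 15.78
tool_pos: [0.6146, 0.0794, 0.0206]
tool_rot: [-3.142, -0.002, 2.991]
contact_force: [-7.7, 0.8, 0.7]
opening: 0.0548
```

Emit:
step_arm([
  [[-0.001,0,0,0]],
])

```text
time: 15.87
tool_pos: [0.6147, 0.0794, 0.0206]
tool_rot: [-3.141, -0.004, 2.991]
contact_force: [-12.6, 1.8, 6.3]
opening: 0.0552
```

Emit:
step_arm([
  [[-0.001,0,0,0]],
])

```text
time: 15.95
tool_pos: [0.6147, 0.0794, 0.0206]
tool_rot: [-3.141, -0.006, 2.991]
contact_force: [-15.3, 2.0, 8.5]
opening: 0.0548
```

Emit:
step_arm([
  [[-0.001,0,0,0]],
])

```text
time: 16.03
tool_pos: [0.6148, 0.0794, 0.0206]
tool_rot: [-3.141, -0.008, 2.991]
contact_force: [-18.1, 1.8, 11.4]
opening: 0.0551
```

The advance stopped while the force rose to 18 N, so the pack is against the stop. I'll back off and look.

Emit:
step_arm([
  [[0.002,0,0,0],[0.003,0,0,0],[0.006,0,0,0],[0.01,0,0,0],[0.015,0,0,0],[0.015,0,0,0],[0.01,0,-0.02,0],[0,0,-0.035,0]],
])

```text
time: 16.7
tool_pos: [0.5543, 0.0882, 0.073]
tool_rot: [-3.14, -0.007, 2.991]
contact_force: [0.5, 0.1, 0.4]
opening: 0.0556
```

Emit:
step_arm([
  [[0,0,-0.03,0],[0.02,0,-0.03,0],[0.03,0,-0.02,0],[0.03,0,0,0],[0.03,0,0,0],[0.03,0,0,0],[0.03,0,0,0],[0.02,0,0,0]],
])

```text
time: 17.37
tool_pos: [0.3684, 0.1168, 0.1559]
tool_rot: [3.141, 0.002, 2.991]
contact_force: [-0.1, 0.1, 0.1]
opening: 0.0553
```

```bash
python3 -c "
from h import *
dk(); 
cam('scene','scene11.png');cam('top','top11.png');cam('wrist','wrist11.png')
im=cv2.imread('pics/scene11.png')
cv2.imwrite('pics/z16.png',cv2.resize(im[200:320,210:370],(800,600),interpolation=cv2.INTER_CUBIC))
im=cv2.imread('pics/top11.png')
cv2.imwrite('pics/z17.png',cv2.resize(im[165:285,210:370],(800,600),interpolation=cv2.INTER_CUBIC))
"
```

```text
dock -0.2846 -0.0018 z 0.1559 yaw [3.1409e+00 2.2000e-03 2.9907e+00] op 0.055273964876593445 F [-0.08  0.1   0.11] 17.3667
```

View pics/z16.png

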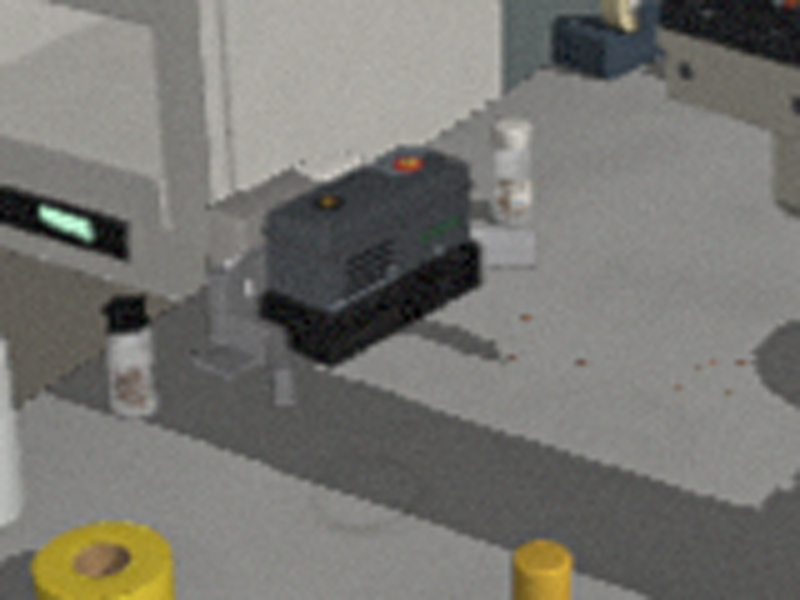

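View pics/z17.png

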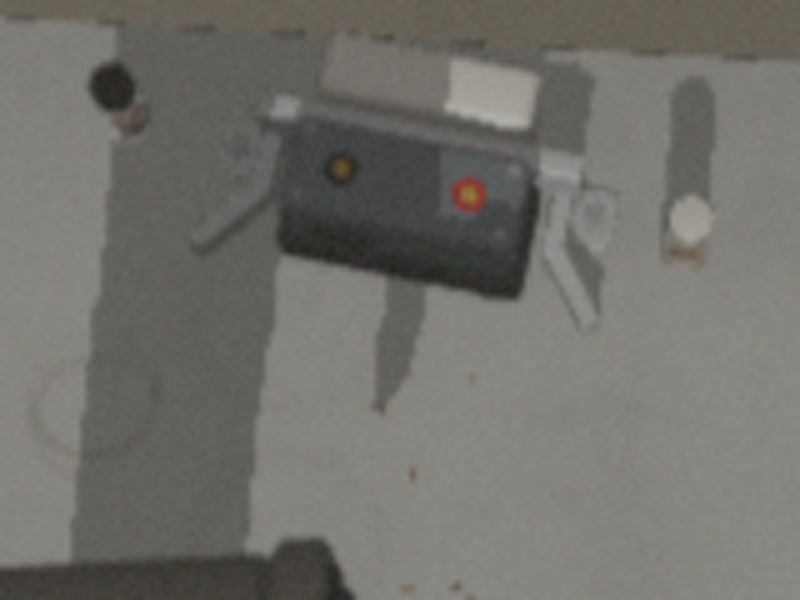

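View pics/top11.png

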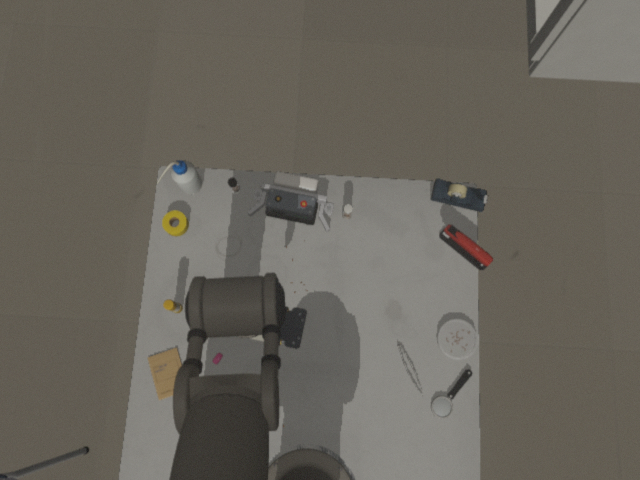

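Run:
```python
from h import *
c=load('top11')
P=lambda u,v,z: ray(c,210+(u+.5)/5-.5,165+(v+.5)/5-.5,z)[:2]
c2=load('scene11')
Q=lambda u,v,z: ray(c2,210+(u+.5)/5-.5,200+(v+.5)/5-.5,z)[:2]
o=np.array([.650,.075])
def rep(a,b,n):
    m=(a+b)/2-o; d=a-b; print(n,'dock xy',(m@[.988,-.153]).round(4),(m@[.153,.988]).round(4),'yaw',np.arctan2(-d[0],d[1]).round(3))
rep(P(342,168,.076),P(468,195,.076),'top terms'); rep(P(283,252,.028),P(521,298,.028),'top band rear')
rep(Q(330,203,.076),Q(409,163,.076),'scene terms'); rep(Q(332,364,0),Q(481,288,0),'scene band rear bottom')
rep(P(262,97,.045),P(581,160,.045),'top stop back')
a=load('top0')['frame'].astype(int);b=c['frame'].astype(int)
print(ray(c,458,339,.014),ray(c,171,305,.084))
```

```text
top terms dock xy 0.002 -0.0001 yaw -0.163
top band rear dock xy -0.0293 -0.0036 yaw -0.14
scene terms dock xy 0.0035 -0.0026 yaw -0.128
scene band rear bottom dock xy -0.0207 -0.0029 yaw -0.199
top stop back dock xy 0.0385 0.0014 yaw -0.147
[ 0.36324141 -0.32646633  0.014     ] [0.39748006 0.31924103 0.084     ]
```

```bash
python3 -c "
from h import *
print(robot.hand_in())"
```

```text
the job is handed in; nothing more can be done
None
```

I slid the battery pack into its dock until it stopped against the back stop. I then backed the arm off and handed the job in at about 17.5 s.

**How it went:**
- **First push:** I pushed the left end of the band with shut fingers. This moved the pack about 45 mm sideways and turned it 0.21 rad, in line with the dock.
- **Second push:** I pushed the rear of the band with both fingers, 20 mm above the table, straight along the dock's x.
- **Forces:** The pack slid at 3 to 8 N. At the stop the tool no longer moved, and the force rose to about 18 N along the push with 11 N upward before I backed off.

**Setback:** The first try at the rear push stalled, with about 11 N along the push and 9 N upward on the fingers. I backed off, raised the tool 2 mm and pushed again, and the pack then slid normally. I put this down to friction on the fingers and did not rule out other causes, such as the gripper body touching the housing.

**Last checks:**
- **Position:** The pack's terminals, seen from the top and scene cameras, put it 2 to 3.5 mm past the dock origin I had worked out, and 0 to 3 mm to the right of the middle line. The band's rear edge from the top camera put it 2 mm short, and from the scene camera 6 mm past. These disagree by more than the calibration error, so I relied on the stop contact.
- **Angle:** The terminals and band edges gave −0.13 to −0.20 rad, against the dock's −0.15. That spread fits how coarsely I could pick the edges. The fingers lay at −0.151 when the pack stopped.
- **Other items:** Both vials, the petri dish and the glue stick look unmoved in the final top view.

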